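# Pack the spade bits and snap the index case shut

## Task

Lay every spade bit on the table flat in the compartment of its own colour in the green index case, blade in the wide pocket. Then set the cover over the two orange hooks and push it straight down until both sides have clicked and it is fully home; leave the step blocks, the brass standoff and the wooden pusher where they are.

Things in the scene. Friction and masses are not known exactly. Their poses are not given: they have to be found in the camera images.
- case: Green bit index case, fixed, 176 (x) x 208 (y) (all mm). Origin: centre of its underside, z up. Floor 6 thick; end walls (x +-64 to +-69) rise to z 22. Between them five key-shaped compartments along x with coloured floors at z 6; black ribs between are only 5 high (top z 11), so a bit's sleeve stands out. An orange snap hook stands at x +-80, y 0.
- home_red (a point): Point on the red floor of the case (case x -7, y -80, z 6; axes of the case) where the red bit's origin belongs, blade towards case +x. Shank channel 20 wide; blade pocket at the +x end 36 wide, 45 long.
- bit_red: Spade bit, red square sleeve, 60 g; None if absent. x along it towards the blade, z up. Origin: underside of sleeve, at the balance point. Sleeve 14 x 14, x -40 to +24: grip it across y at the origin, with the fingertips 6 or more above its underside to clear the ribs. Shank 8 dia. from x -54; blade 24 wide, 5 thick, x +30 to +60, point at +68, axis at z 7.
- red_blade (a point): Middle of the red bit's blade (bit x +45, z +7).
- home_yellow (a point): Point on the yellow floor of the case (case x +7, y -40, z 6; axes of the case) where the yellow bit's origin belongs, blade towards case -x. Shank channel 20 wide; blade pocket at the -x end 36 wide, 45 long.
- bit_yellow: Spade bit, yellow square sleeve, 60 g; None if absent. x along it towards the blade, z up. Origin: underside of sleeve, at the balance point. Sleeve 14 x 14, x -40 to +24: grip it across y at the origin, with the fingertips 6 or more above its underside to clear the ribs. Shank 8 dia. from x -54; blade 24 wide, 5 thick, x +30 to +60, point at +68, axis at z 7.
- yellow_blade (a point): Middle of the yellow bit's blade (bit x +45, z +7).
- home_blue (a point): Point on the blue floor of the case (case x -7, y +0, z 6; axes of the case) where the blue bit's origin belongs, blade towards case +x. Shank channel 20 wide; blade pocket at the +x end 36 wide, 45 long.
- bit_blue: Spade bit, blue square sleeve, 60 g; None if absent. x along it towards the blade, z up. Origin: underside of sleeve, at the balance point. Sleeve 14 x 14, x -40 to +24: grip it across y at the origin, with the fingertips 6 or more above its underside to clear the ribs. Shank 8 dia. from x -54; blade 24 wide, 5 thick, x +30 to +60, point at +68, axis at z 7.
- blue_blade (a point): Middle of the blue bit's blade (bit x +45, z +7).
- home_white (a point): Point on the white floor of the case (case x +7, y +40, z 6; axes of the case) where the white bit's origin belongs, blade towards case -x. Shank channel 20 wide; blade pocket at the -x end 36 wide, 45 long.
- bit_white: Spade bit, white square sleeve, 60 g; None if absent. x along it towards the blade, z up. Origin: underside of sleeve, at the balance point. Sleeve 14 x 14, x -40 to +24: grip it across y at the origin, with the fingertips 6 or more above its underside to clear the ribs. Shank 8 dia. from x -54; blade 24 wide, 5 thick, x +30 to +60, point at +68, axis at z 7.
- white_blade (a point): Middle of the white bit's blade (bit x +45, z +7).
- home_purple (a point): Point on the purple floor of the case (case x -7, y +80, z 6; axes of the case) where the purple bit's origin belongs, blade towards case +x. Shank channel 20 wide; blade pocket at the +x end 36 wide, 45 long.
- bit_purple: Spade bit, purple square sleeve, 60 g; None if absent. x along it towards the blade, z up. Origin: underside of sleeve, at the balance point. Sleeve 14 x 14, x -40 to +24: grip it across y at the origin, with the fingertips 6 or more above its underside to clear the ribs. Shank 8 dia. from x -54; blade 24 wide, 5 thick, x +30 to +60, point at +68, axis at z 7.
- purple_blade (a point): Middle of the purple bit's blade (bit x +45, z +7).
- cover: Snap cover, 186 (x) x 200 (y) x 5 plate, 110 g, same either way round. Origin: centre of its underside, z up. Black grip bar across its middle: 16 (x) x 70 (y), top at z 31. A window near each x end (x 70 to 83.5, y +-13) goes over a hook. Centred on the case it first rests on the hooks at case z about 34; 8 to 20 N straight down (fingertips on the plate by the bar) snaps it home at z 22.
- hook_far (a joint): Bend of the sprung hook at case x +80 (rad): 0 at rest, grows as it bends inward (to about 0.13 as the cover passes), near 0 again once clicked. 16 wide (y), 4 thick, tip at case z 42; barb points outward, its catch face at case z 28.
- hook_near (a joint): Bend of the sprung hook at case x -80 (rad): 0 at rest, grows as it bends inward (to about 0.13 as the cover passes), near 0 again once clicked. 16 wide (y), 4 thick, tip at case z 42; barb points outward, its catch face at case z 28.
- step_block_a: Steel step block, 56 x 30 x 48 high; bystander.
- step_block_b: Steel step block, 56 x 30 x 48 high; bystander.
- standoff: Brass hex standoff, upright, 18 across, 40 high; bystander.
- pusher: Wooden pusher block, 50 x 110 x 30 with a grip on top, 50 high in all; bystander.
Not all that is in view belongs to the job. Leave any black look-alike of the bit_yellow alone.

How it is judged:
On the way, in this order (a step that is already met when the one before it is completed fails the run):
1. all bits present lie flat in their own compartments (x of bit_red in the frame of case between -0.015 and 0.001 m and y of bit_red in the frame of case between -0.086 and -0.074 m and z of each of bit_red, bit_yellow, bit_blue, bit_white, bit_purple in the frame of case below 0.0095 m and angle between each of bit_red, bit_yellow, bit_blue, bit_white, bit_purple's own z axis and vertical below 0.15 rad and angle between the x axis of each of bit_red, bit_yellow, bit_blue, bit_white, bit_purple and the x axis of case, either way round below 0.15 rad and x of each of red_blade, blue_blade, purple_blade in the frame of case above 0.02 m and x of bit_yellow in the frame of case between -0.001 and 0.015 m and y of bit_yellow in the frame of case between -0.046 and -0.034 m and x of each of yellow_blade, white_blade in the frame of case below -0.02 m and x of bit_blue in the frame of case between -0.015 and 0.001 m and y of bit_blue in the frame of case between -0.006 and 0.006 m and x of bit_white in the frame of case between -0.001 and 0.015 m and y of bit_white in the frame of case between 0.034 and 0.046 m and x of bit_purple in the frame of case between -0.015 and 0.001 m and y of bit_purple in the frame of case between 0.074 and 0.086 m), for 0.2 s.
2. the cover is snapped home on both hooks (z of cover in the frame of case between 0.0195 and 0.0245 m and angle between cover's own z axis and vertical below 0.025 rad and value of joint each of hook_far, hook_near below 0.06 rad and horizontal distance between cover and case below 0.008 m), for 0.2 s.
At the end, for the whole second after the job is handed in: Every bit present lies flat in the compartment of its colour (within 8 mm along, 6 mm across, 0.15 rad), blade in the wide pocket; the cover lies level (0.025 rad) and centred (8 mm) on the end walls (underside at case z 22, within 2.5 mm), both hooks have sprung back, all is at rest (all of step 1 and all of step 2 and linear speed of each of cover, bit_red, bit_yellow, bit_blue, bit_white, bit_purple below 0.02 m/s); the robot touches nothing.
It fails at once if a bystander is pushed more than 3 cm out of its place (distance of any of step_block_a, step_block_b, standoff, pusher from where it was at the start of the episode above 0.03 m).
Of bit_red, bit_yellow, bit_blue, bit_white, bit_purple only 3 to 5 are there at a start; the rules pass over those that are not, and their reading is None.
At some moment in a run one of bit_red, bit_yellow, bit_blue, bit_white, bit_purple, cover may be knocked a few centimetres aside while the robot is not near it.
Once in a run the grip may slacken for a moment while it holds something.
It also fails if it takes over 210 s, if anything falls off the work surface, if the arm or the gripper's body presses on something with over 40 N, if the wrist force passes 120 N, or if a joint passes its speed limit or range.

## Robot

A 6-joint arm with a two-finger parallel gripper is mounted at the origin on the work surface. World frame = base frame: x ahead of the robot, y to its left, z up, the work surface at z = 0. Lengths are in m, angles in rad, forces in N, time in s.
With the tool pointing down it reaches from about 0.375 to 0.825 m from the base axis. Payload 5.5 kg.
Tool frame: the origin (TCP) lies midway between the tips of the shut fingers; the grasp point (between the pads) lies 19 mm behind it (robot.grasp_offset is the distance from the TCP to the grasp point, in m); z points along the fingers, y is the line along which they close (so a half turn about z gives the same grasp; the last joint's range is limited). The gripper opens to 85 mm and grips with 20 to 120 N. Pads are 22 mm wide; open, the fingers measure 114 mm over their backs; the gripper's body (76 mm by 85 mm) begins 54 mm behind the grasp point. The pads swing forward as they close: fully open they stand 13 mm farther back than shut.
Start: joints at [1.238, 0.314, -0.047, 1.21, 0, 1.571], TCP at [0.196, 0.567, 0.199] pointing down, gripper open.
Joint ranges: [-2.67, 2.67], [-0.69, 1.73], [-1.03, 1.25], [-2.08, 2.16], [-1.42, 1.45], [-3.14, 3.14]. Speed limits (rad/s): [2.39, 2.39, 3.01, 3.14, 3.14, 3.14].

## Interface

Orientations are given as a unit quaternion [w, x, y, z].
In Python, from plant import robot, telemetry, imaging, workorder gives the robot as it stands. Calls block until the motion is done:
- robot.goto(position, orientation): joint-space move of the TCP to a pose.
- robot.move_straight(position, attitude=None, v=0.15, until_force=None): straight line of the TCP; attitude=None keeps the orientation; v is the mean speed in m/s. With until_force (N) it stops when the force on the tool has changed by that much, and returns True; else False.
- robot.set_joints(angles): joint-space move.
- robot.let_go() and robot.close(squeeze=None): open the fingers fully, or close them until they stop; squeeze is the grip in N (None keeps the last).
- robot.sleep(seconds).
- robot.ik(position, orientation): joint angles nearest the present ones, or None.
- telemetry.state(): the state.
- imaging.snapshot(name): name is "scene" or "top"; returns a dict with "pixels" (480x640x3 uint8, blue, green, red), "range_z" (480x640 float32, m along the optical axis (not along the pixel's ray), 0 where there is no reading), "vertical_fov" (degrees; the focal length in pixels is half the picture's height over the tangent of half this angle, whatever the lens; pixels are square), "cx", "cy" (the principal point, pixels), "rvec" (rotation vector, rad) and "tvec" (3), from world to camera coordinates, as OpenCV has them. Camera axes: x right, y down, z forward; pixel columns grow to the right and rows downward; lengths in m; the calibration is good to about 2 mm. A picture is of the moment at which its call begins.
A pose or a line that the arm cannot do raises robot.IKError and nothing moves.
- workorder.job_done(): hands the job in; it is judged then, once.
The state is a dict: "t": time; "joints": joint angles; "qd": joint speeds; "joint_efforts": joint torques, N m; "tool_pos": TCP position; "eef_rot": TCP orientation; "ft_force": force on the tool from outside, world axes, zero at the start; "wrist_torque": the same for the moment, N m; "finger_gap": finger opening in m; "finger_force": force on a finger pad.
Only numpy, scipy, OpenCV 4.12 (cv2) and the standard library are available. Lean on these libraries where they do the work, as an engineer would, in place of code of your own. Each camera call takes 0.05 s, during which the arm holds its last target. There are 200 camera calls.

## Working session

There is one attempt and no reset: what is moved stays moved. The work goes in short steps, each a Python script; the robot and the scene stay as the last script left them, time stands still between calls to the robot, and variables do not carry over. Pictures are saved under pics/ and viewed, at most 14 in all, crops included, and the job is handed in when it is done.

```bash
mkdir -p pics; ls; cat > h.py <<'E'
import numpy as np, cv2
from plant import robot, telemetry, imaging, workorder
def snap(n,save=None):
    s=imaging.snapshot(n)
    if save: cv2.imwrite('pics/'+save,s['pixels'])
    return s
def cloud(s):
    d=s['range_z'].astype(float); f=240/np.tan(np.radians(s['vertical_fov'])/2)
    v,u=np.mgrid[0:480,0:640]
    P=np.stack([(u-s['cx'])/f*d,(v-s['cy'])/f*d,d],-1)
    R=cv2.Rodrigues(np.array(s['rvec'],float))[0]
    W=(P-np.array(s['tvec']).ravel())@R
    W[d==0]=np.nan
    return W
E
python3 - <<'E'
from h import *
for n in("top","scene"):
    s=snap(n,n+'0.png'); print({k:v for k,v in s.items() if k not in('pixels','range_z')}); np.savez('/tmp/'+n,**s)
print(telemetry.state())
E
```

```text
pics
{'vertical_fov': 47.05413905212923, 'cx': 322.12894697486337, 'cy': 243.88244633961875, 'rvec': array([ 2.17546131, -2.11844467,  0.11401993]), 'tvec': array([0.04690619, 0.58890701, 1.08021685])}
{'vertical_fov': 44.01584601561144, 'cx': 320.11147206311404, 'cy': 236.55788864355176, 'rvec': array([ 1.19997775,  2.18494135, -1.10257593]), 'tvec': array([ 0.28075787, -0.27301853,  1.71405731])}
{'t': 0.1, 'joints': array([ 1.23804125e+00,  3.14122867e-01, -4.79611313e-02,  1.21019886e+00,
        4.85018530e-06,  1.57079192e+00]), 'qd': array([-0.00038205, -0.00214526,  0.00230115, -0.00130011,  0.00288552,
       -0.00115894]), 'joint_efforts': array([-8.09514549e-04, -5.40768635e+01,  3.40541339e+01,  1.12298678e-02,
       -1.13389913e-04,  3.10593087e-06]), 'tool_pos': array([0.19580552, 0.56656229, 0.19854813]), 'eef_rot': array([-1.25486188e-04,  1.65608786e-01,  9.86191248e-01, -7.32600105e-04]), 'ft_force': array([ 0.15835231, -0.47318654, -0.16177677]), 'wrist_torque': array([0.01994303, 0.00835909, 0.01261022]), 'finger_force': 0.0, 'finger_gap': 0.08565007876448108}
```

View pics/top0.png

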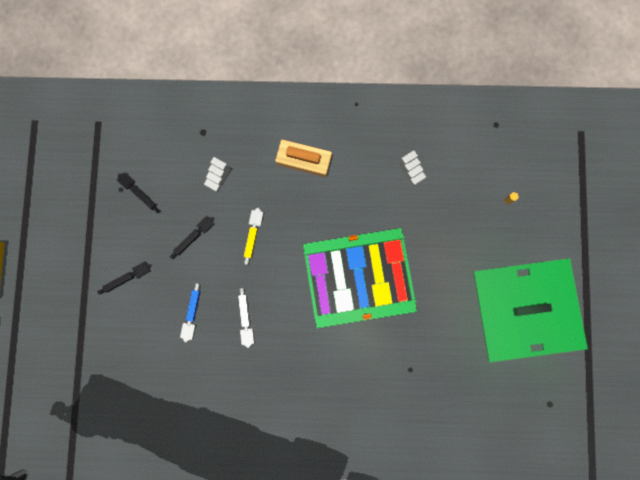

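View pics/scene0.png

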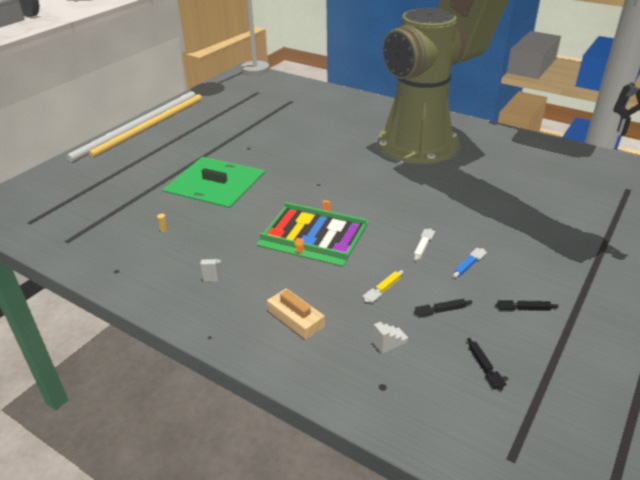

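The top view shows yellow at (251,243), blue at (193,300) and white at (243,310). The possible mix-ups are the black look-alikes at (140,193), (190,240) and (125,278), and the case's own coloured floors around (360,280). Red and purple bits are absent. The cover is at (531,310) and the case at (360,278). Next I'll take one close crop and segment it.

```bash
cat >> h.py <<'E'
def bits(s,W=None,verbose=0):
    """find bits by sleeve colour + blade (light grey) via height over the table, outside the case"""
    W=cloud(s) if W is None else W
    hsv=cv2.cvtColor(s['pixels'],cv2.COLOR_BGR2HSV); H,S,V=[hsv[...,i].astype(int) for i in range(3)]
    return W,H,S,V
E
python3 - <<'E'
from h import *
s=dict(np.load('/tmp/top.npz')); W=cloud(s)
im=s['pixels']
a=cv2.resize(im[195:360,170:280],None,fx=3.5,fy=3.5,interpolation=cv2.INTER_CUBIC)
b=cv2.resize(im[220:335,295:425],None,fx=3,fy=3,interpolation=cv2.INTER_CUBIC)
c=np.zeros((578,780,3),np.uint8); c[:a.shape[0],:a.shape[1]]=a[:578]; c[:b.shape[0],388:388+b.shape[1]]=b[:,:392]
cv2.imwrite('pics/crop1.png',c)
for n,(u,v) in dict(table=(300,400),table2=(450,220),ysl=(251,243),ybl=(256,217),bsl=(193,300),wsl=(243,310),wbl=(247,337),casewallT=(352,238),cover=(500,320),bar=(532,310),redfl=(400,290),purfl=(322,290),c1=(477,271),c2=(570,260),c3=(587,348),c4=(491,361)).items(): print(n,W[v,u].round(4))
E
```

```text
table [ 0.2719  0.0995 -0.0039]
table2 [ 0.6497 -0.2039 -0.001 ]
ysl [0.5892 0.2115 0.009 ]
ybl [0.6448 0.2038 0.0062]
bsl [0.4676 0.3244 0.0161]
wsl [0.4501 0.2209 0.0152]
wbl [0.3957 0.2111 0.0098]
casewallT [0.6003 0.0025 0.0431]
cover [ 0.4443 -0.3036  0.0057]
bar [ 0.466  -0.3603  0.0296]
redfl [ 0.5    -0.1002  0.002 ]
purfl [0.4955 0.0608 0.0073]
c1 [ 0.5436 -0.259   0.0008]
c2 [ 0.5711 -0.4492  0.0044]
c3 [ 0.3931 -0.4779  0.005 ]
c4 [ 0.3618 -0.2844  0.0062]
```

View pics/crop1.png

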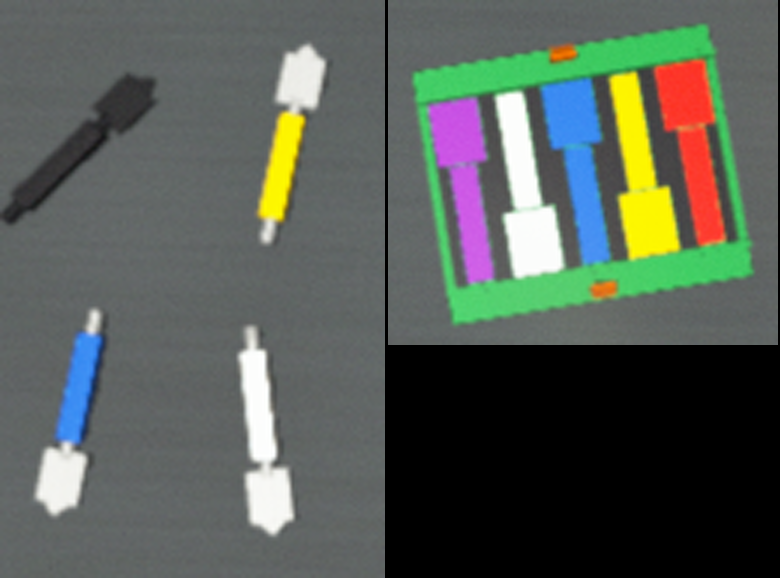

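The crop confirms the three coloured bits. Yellow's blade points up (world +x), blue's and white's point down. The case is turned slightly, with the red pocket up, so case +x is roughly world +x. Now the poses, by ray-plane intersection.

```bash
cat > h2.py <<'E'
from h import *
def hit(s,uv,z):
    f=240/np.tan(np.radians(s['vertical_fov'])/2); R=cv2.Rodrigues(np.array(s['rvec'],float))[0]
    uv=np.atleast_2d(uv).astype(float); r=np.c_[(uv[:,0]-s['cx'])/f,(uv[:,1]-s['cy'])/f,np.ones(len(uv))]@R
    C=-R.T@np.array(s['tvec']).ravel(); k=(z-C[2])/r[:,2]; return (C+r*k[:,None])[:,:2]
def masks(s):
    hsv=cv2.cvtColor(s['pixels'],cv2.COLOR_BGR2HSV); r=lambda lo,hi:cv2.inRange(hsv,lo,hi)
    return dict(yellow=r((22,120,120),(34,255,255)),blue=r((100,120,120),(118,255,255)),white=r((0,0,170),(179,50,255)),
      purple=r((135,100,100),(160,255,255)),red=r((0,150,120),(4,255,255))|r((174,150,120),(179,255,255)),
      green=r((55,120,80),(75,255,255)),orange=r((5,180,120),(18,255,255)))
def comps(m,amin=40):
    n,l,st,c=cv2.connectedComponentsWithStats(m,connectivity=4)
    return [np.argwhere(l==i)[:,::-1] for i in range(1,n) if st[i,4]>=amin]
def axis(P):
    c=P.mean(0); return c,np.linalg.svd(P-c,full_matrices=False)[2][0]
def case_pose(s):
    M=masks(s); src=dict(red=(.0091,-.08),yellow=(-.0091,-.04),blue=(.0091,0),white=(-.0091,.04),purple=(.0091,.08))
    A=[];B=[]
    for k,p in src.items():
        c=[q for q in comps(M[k],250) if 295<q[:,0].mean()<425 and 225<q[:,1].mean()<335]
        if c: A.append(p);B.append(hit(s,max(c,key=len),.006).mean(0))
    A=np.array(A);B=np.array(B);a=A-A.mean(0);b=B-B.mean(0)
    th=np.arctan2((a[:,0]*b[:,1]-a[:,1]*b[:,0]).sum(),(a*b).sum()); R=np.array([[np.cos(th),-np.sin(th)],[np.sin(th),np.cos(th)]])
    t=B.mean(0)-R@A.mean(0); return t,th,1000*(A@R.T+t-B),np.linalg.norm(b)/np.linalg.norm(a)
def bit_pose(s,name,incase=False):
    """origin xy, yaw of blade; sleeve for coloured, whole bit for white"""
    M=masks(s); out=lambda c:not(295<c[0]<425 and 225<c[1]<335)
    if name=='white':
        for q in comps(cv2.morphologyEx(M['white'],cv2.MORPH_CLOSE,np.ones((3,3),np.uint8)),250):
            if out(q.mean(0)) and q[:,0].max()-q[:,0].min()+q[:,1].max()-q[:,1].min()<130 and q[:,1].mean()>130:
                P=hit(s,q,.012); c,d=axis(P); t=(P-c)@d; w=np.abs((P-c)@np.array([-d[1],d[0]]))
                far=w>.0095
                if far.sum()<15: continue
                if t[far].mean()<0: d=-d;t=-t
                if t.max()-t.min()<.1 : continue
                return c+d*((t.max()+t.min())/2-.007),np.arctan2(d[1],d[0]),len(q),(t.max()-t.min())
        return None
    c=[q for q in comps(M[name],60) if out(q.mean(0))]
    if not c: return None
    P=hit(s,max(c,key=len),.013); c,d=axis(P)
    wh=np.vstack(comps(M['white'],40)); Wp=hit(s,wh,.009); n=np.linalg.norm(Wp-c,axis=1)
    near=Wp[(n<.085)&(np.abs((Wp-c)@np.array([-d[1],d[0]]))<.016)]
    if ((near-c)@d).mean()<0: d=-d
    return c+.008*d,np.arctan2(d[1],d[0]),len(P),np.ptp((P-c)@d)
def cover_pose(s,z=.005):
    c=max([q for q in comps(masks(s)['green'],1000) if q[:,0].mean()>425],key=len)
    h=cv2.convexHull(c.astype(np.int32))[:,0]; P=hit(s,h,z).astype(np.float32); r=cv2.minAreaRect(P*1000)
    return r
E
python3 - <<'E'
from h2 import *
s=dict(np.load('/tmp/top.npz'))
print(hit(s,(320,240),0),-cv2.Rodrigues(s['rvec'])[0].T@s['tvec'])
print('case',*case_pose(s))
for q in comps(masks(s)['orange'],8): print('or',q.mean(0),len(q),hit(s,q,.042).mean(0))
for k in('yellow','blue','white'): print(k,bit_pose(s,k))
print(cover_pose(s))
E
```

```text
[[0.60029708 0.06803159]] [0.44747894 0.03862429 1.14636419]
case [ 0.51797253 -0.01548141] 0.03650311805425596 [[ 12.16236401   1.71594121]
 [-11.82821702  -0.07292872]
 [ -6.69902533  -2.33375345]
 [  0.92233449   1.4654726 ]
 [  5.44254385  -0.77473164]] 1.0076760833172846
or [303.2        154.52222222] 180 [0.77170508 0.10664439]
or [352.74193548 237.35483871] 31 [0.60176215 0.0009488 ]
or [395.75 262.  ] 16 [ 0.5540223  -0.08628125]
or [366.625 316.   ] 32 [ 0.44497641 -0.02982512]
yellow (array([0.59831368, 0.21176386]), np.float64(-0.16406629414818472), 246, np.float64(0.06436000764646746))
blue (array([0.44867876, 0.32802755]), np.float64(2.989955463596956), 237, np.float64(0.06299357691418087))
white (array([0.44123334, 0.21960367]), np.float64(-2.973475359396419), 471, np.float64(0.11899303031010014))
((467.5135498046875, -364.6493835449219), (186.80258178710938, 201.9365692138672), 9.287792205810547)
```

```bash
sed -i 's/comps(M\[k\],250) if 295/comps(M[k],25) if 295/; s/hit(s,max(c,key=len),.006).mean(0))/hit(s,np.vstack(c),.006).mean(0))/; s/(0,150,120),(4,255,255)/(0,150,120),(7,255,255)/; s/(5,180,120),(18/(8,180,120),(18/' h2.py
python3 - <<'E'
from h2 import *
s=dict(np.load('/tmp/top.npz'))
print('case',*case_pose(s))
for q in comps(masks(s)['orange'],8): print('or',q.mean(0),len(q),hit(s,q,.042).mean(0))
c=[q for q in comps(masks(s)['green'],300) if q[:,0].mean()<425]
P=hit(s,np.vstack(c),.006).astype(np.float32)*1000; print(cv2.minAreaRect(P))
E
```

```text
case [ 0.52410801 -0.01462308] 0.18903597879378234 [[-0.26620649 -0.3455226 ]
 [ 0.51999968  0.09342096]
 [-0.71958699 -0.09753183]
 [ 1.1571814   0.25998289]
 [-0.69138761  0.08965058]] 0.9994079314142932
or [303.2        154.52222222] 180 [0.77170508 0.10664439]
or [352.74193548 237.35483871] 31 [0.60176215 0.0009488 ]
or [366.625 316.   ] 32 [ 0.44497641 -0.02982512]
((523.974853515625, -15.42401123046875), (176.5855712890625, 209.47549438476562), 10.995414733886719)
```

```bash
cat > act.py <<'E'
from h2 import *
import sys
LOOK=[1.238,.314,-.047,1.21,0,1.571]
CASE=(np.array([.5240,-.0148]),.190)
HOME=dict(red=(-.007,-.08,0),yellow=(.007,-.04,np.pi),blue=(-.007,0,0),white=(.007,.04,np.pi),purple=(-.007,.08,0))
q=lambda a:[0,np.cos(a/2),np.sin(a/2),0]
wrap=lambda a:(a+np.pi)%(2*np.pi)-np.pi
def st(): return telemetry.state()
def to_world(x,y,yaw):
    c,t=CASE; R=np.array([[np.cos(t),-np.sin(t)],[np.sin(t),np.cos(t)]]); return c+R@[x,y],yaw+t
def pick_place(p,yaw,tgt,tyaw,grip_h=.0085,drop=.001,z0=0.,zf=.006,squeeze=60,hi=.14):
    best=min(([yaw+k*np.pi,tyaw+k*np.pi] for k in(0,1)),key=lambda A:max(abs(wrap(A[0]-np.arctan2(p[1],p[0]))),abs(wrap(A[1]-np.arctan2(tgt[1],tgt[0])))))
    a,b=best
    robot.goto([*p,hi],q(a)); robot.move_straight([*p,z0+grip_h],v=.12)
    robot.close(squeeze); g0=st()['finger_gap']; robot.move_straight([*p,hi],v=.12); g1=st()['finger_gap']
    print('gap',g0,g1)
    if g1<.010: print('MISSED'); robot.let_go(); return False
    robot.goto([*tgt,hi],q(b)); g2=st()['finger_gap']
    f=robot.move_straight([*tgt,zf+.020+grip_h],v=.12)
    f=robot.move_straight([*tgt,zf+drop+grip_h],v=.04,until_force=12)
    print('gap',g2,st()['finger_gap'],'stopped',f,st()['tool_pos'])
    robot.let_go(); robot.move_straight([*tgt,hi],v=.12); return True
def look(): robot.set_joints(LOOK); return snap('top')
def do(name,**k):
    s=snap('top'); p,yaw,*r=bit_pose(s,name); print(name,p,yaw,r)
    x,y,w=HOME[name]; tgt,ty=to_world(x,y,w)
    pick_place(p,yaw,tgt,ty,**k); robot.set_joints(LOOK)
    print('t',st()['t'])
E
python3 - <<'E'
from act import *
do('white')
s=snap('top'); cv2.imwrite('pics/w1.png',cv2.resize(s['pixels'][195:360,170:430],None,fx=3,fy=3,interpolation=cv2.INTER_CUBIC))
E
```

```text
white [0.44209449 0.21975445] -2.97321491066567 [474, np.float64(0.12074185123163206)]
gap 8.688262843908526e-05 -7.876149630943462e-05
MISSED
t 11.5333
```

View pics/w1.png

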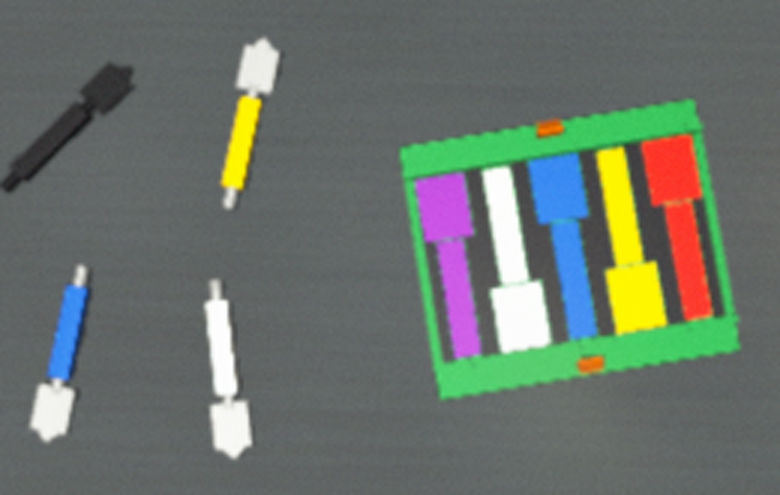

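The white bit (sleeve about (220,345) in the crop) hasn't moved, and the fingers shut on nothing. I'll check the actual tip height at the grasp.

```bash
python3 - <<'E'
from act import *
s=snap('top'); p,yaw,*r=bit_pose(s,'white'); a=yaw+np.pi
robot.goto([*p,.14],q(a)); robot.move_straight([*p,.0085],v=.12); t=st(); print(t['tool_pos'],t['eef_rot'],p,t['ft_force'])
print(robot.grasp_offset); snap('scene','s1.png'); 
im=imaging.snapshot('scene')['pixels']; cv2.imwrite('pics/s1.png',cv2.resize(im[130:330,340:560],None,fx=3.4,fy=2.9,interpolation=cv2.INTER_CUBIC))
E
```

```text
[0.44185716 0.21988007 0.00914267] [-2.24656195e-04  9.96444958e-01  8.42442259e-02  5.52996974e-04] [0.44123891 0.21957185] [ 0.21775137 -0.42005437  0.06326098]
0.0187
```

View pics/s1.png

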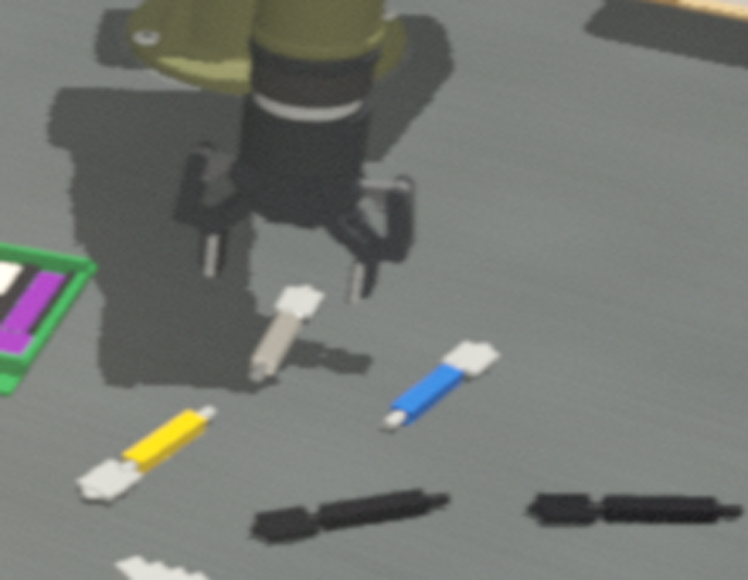

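The gripper straddles the white sleeve properly (tips at (212,270) and (360,295)), so it's a height problem. I'll try closing lower.

```bash
python3 - <<'E'
from act import *
p=st()['tool_pos'][:2]
for z in (.0065,.0045):
    robot.let_go(); robot.move_straight([*p,z-.0006],v=.05); robot.close(40); t=st(); print(z,t['tool_pos'],t['finger_gap'],t['finger_force'],t['ft_force'])
    if t['finger_gap']>.006: break
im=imaging.snapshot('scene')['pixels']; cv2.imwrite('pics/s2.png',cv2.resize(im[130:330,340:560],None,fx=3.4,fy=2.9,interpolation=cv2.INTER_CUBIC))
E
```

```text
0.0065 [0.44192452 0.21990385 0.00590758] -7.812103784803545e-06 0.0 [ 0.21710085 -0.9143334  -0.1118746 ]
0.0045 [0.44193572 0.21989351 0.00391468] 0.0002772252560419464 0.0 [-0.75804457  0.16356194  0.33248695]
```

View pics/s2.png

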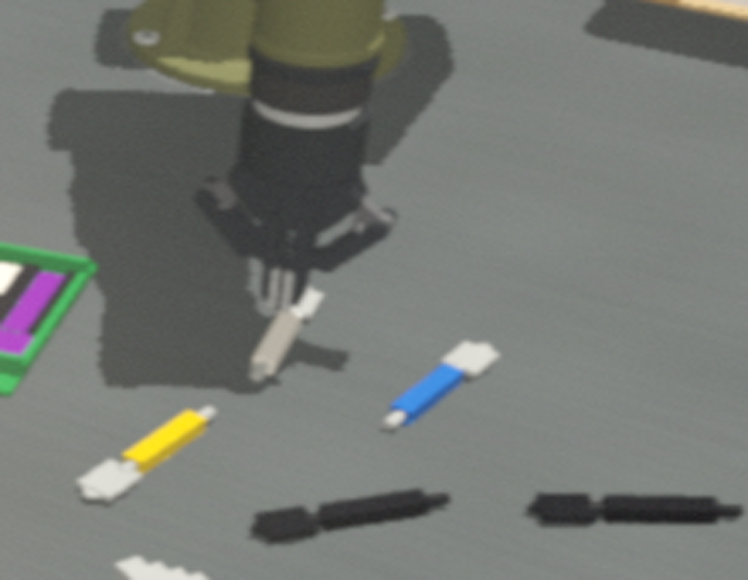

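```bash
python3 - <<'E'
from act import *
s=snap('scene'); W=cloud(s)
cv=lambda c:(340+c[0]/3.4,130+c[1]/2.9)
for n,c,z in(('tip',(280,310),.004),('wtail',(260,373),.007),('wsleeve mid',(277,342),.013),('wblade',(312,300),.008),('blue sleeve',(430,393),.013),('yellow sleeve',(168,440),.013)):
    u,v=cv(c); print(n,hit(s,(u,v),z)[0].round(4),W[int(round(v)),int(round(u))].round(4))
t=snap('top'); 
for k in('yellow','blue','white'): print(k,bit_pose(t,k))
print(st()['tool_pos'])
cv2.imwrite('pics/t2.png',cv2.resize(t['pixels'][270:400,180:330],None,fx=4.5,fy=4.5,interpolation=cv2.INTER_CUBIC))
# predicted pixel of tcp in both
f=lambda s,P:cv2.projectPoints(np.array([P],float),np.array(s['rvec']),np.array(s['tvec']),np.array([[240/np.tan(np.radians(s['vertical_fov'])/2),0,s['cx']],[0,240/np.tan(np.radians(s['vertical_fov'])/2),s['cy']],[0,0,1]]),None)[0].ravel()
print(f(s,st()['tool_pos']),f(t,st()['tool_pos']))
E
```

```text
tip [0.4122 0.2086] [0.4162 0.2093 0.0066]
wtail [0.4934 0.2325] [0.496  0.2326 0.0078]
wsleeve mid [0.461  0.2285] [0.4624 0.228  0.0135]
wblade [0.3942 0.2231] [0.3921 0.2228 0.0078]
blue sleeve [0.4661 0.3343] [0.4661 0.3335 0.0113]
yellow sleeve [0.597  0.2209] [0.5972 0.2202 0.0121]
yellow (array([0.59814141, 0.2117792 ]), np.float64(-0.1589942898081706), 250, np.float64(0.06478815252120501))
blue None
white None
[0.44192732 0.21991406 0.00390893]
[421.27366425 245.39944349] [244.16360792 314.02442184]
```

View pics/t2.png

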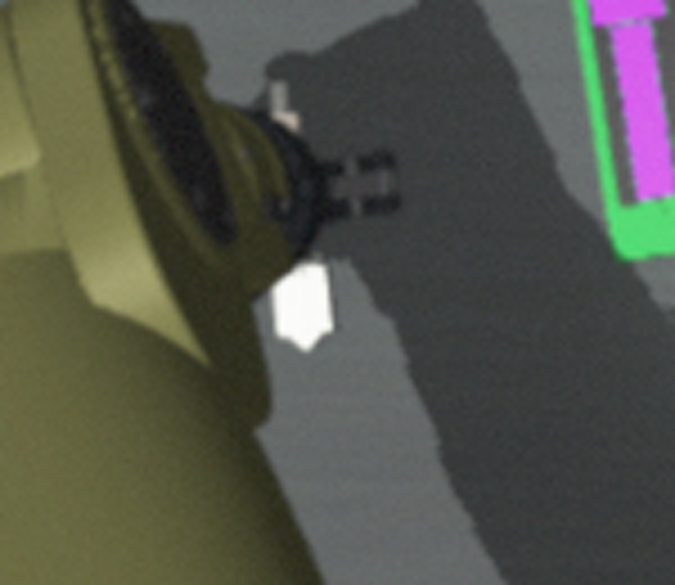

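```bash
python3 - <<'E'
from act import *
s=snap('scene'); W=cloud(s)
for cy in range(262,352,6):
    print(cy,[tuple((W[int(round(130+cy/2.9)),int(round(340+cx/3.4))]*1000).round().tolist()) for cx in(262,272,280,288,296)])
im=s['pixels']; cv2.imwrite('pics/s3.png',cv2.resize(im[200:265,395:460],None,fx=9,fy=9,interpolation=cv2.INTER_NEAREST))
print(st()['joints'])
E
```

```text
262 [(455.0, 209.0, 77.0), (455.0, 216.0, 79.0), (454.0, 220.0, 81.0), (456.0, 228.0, 84.0), (453.0, 231.0, 84.0)]
268 [(353.0, 168.0, -6.0), (454.0, 216.0, 74.0), (447.0, 218.0, 70.0), (454.0, 227.0, 78.0), (453.0, 232.0, 79.0)]
274 [(368.0, 174.0, -0.0), (453.0, 216.0, 68.0), (451.0, 220.0, 68.0), (452.0, 227.0, 72.0), (452.0, 231.0, 73.0)]
280 [(452.0, 210.0, 57.0), (455.0, 218.0, 62.0), (453.0, 221.0, 62.0), (452.0, 228.0, 64.0), (448.0, 231.0, 62.0)]
286 [(450.0, 209.0, 50.0), (456.0, 218.0, 57.0), (453.0, 222.0, 57.0), (453.0, 229.0, 59.0), (450.0, 232.0, 59.0)]
292 [(450.0, 210.0, 45.0), (453.0, 218.0, 50.0), (452.0, 222.0, 51.0), (451.0, 228.0, 52.0), (447.0, 231.0, 51.0)]
298 [(399.0, 190.0, -1.0), (454.0, 219.0, 45.0), (453.0, 223.0, 46.0), (452.0, 229.0, 48.0), (450.0, 233.0, 48.0)]
304 [(404.0, 192.0, -3.0), (451.0, 218.0, 38.0), (452.0, 223.0, 40.0), (449.0, 229.0, 41.0), (447.0, 232.0, 41.0)]
310 [(411.0, 195.0, -2.0), (406.0, 201.0, -3.0), (416.0, 209.0, 6.0), (422.0, 219.0, 14.0), (414.0, 220.0, 9.0)]
316 [(416.0, 198.0, -4.0), (415.0, 205.0, -2.0), (431.0, 216.0, 13.0), (425.0, 220.0, 11.0), (424.0, 225.0, 12.0)]
322 [(424.0, 201.0, -3.0), (423.0, 208.0, -1.0), (437.0, 218.0, 12.0), (430.0, 223.0, 9.0), (428.0, 227.0, 10.0)]
328 [(431.0, 205.0, -3.0), (448.0, 219.0, 14.0), (445.0, 222.0, 14.0), (439.0, 227.0, 11.0), (427.0, 227.0, 4.0)]
334 [(441.0, 209.0, -0.0), (453.0, 221.0, 13.0), (451.0, 225.0, 13.0), (448.0, 231.0, 14.0), (426.0, 227.0, -3.0)]
340 [(441.0, 210.0, -5.0), (458.0, 224.0, 11.0), (456.0, 228.0, 12.0), (440.0, 228.0, 2.0), (432.0, 230.0, -3.0)]
346 [(470.0, 222.0, 13.0), (462.0, 226.0, 10.0), (464.0, 231.0, 13.0), (442.0, 230.0, -2.0), (438.0, 233.0, -3.0)]
[ 4.61704439e-01  2.87690700e-01 -5.70480199e-01  7.12609656e-01
 -1.61668763e-05 -2.84861527e+00]
```

View pics/s3.png

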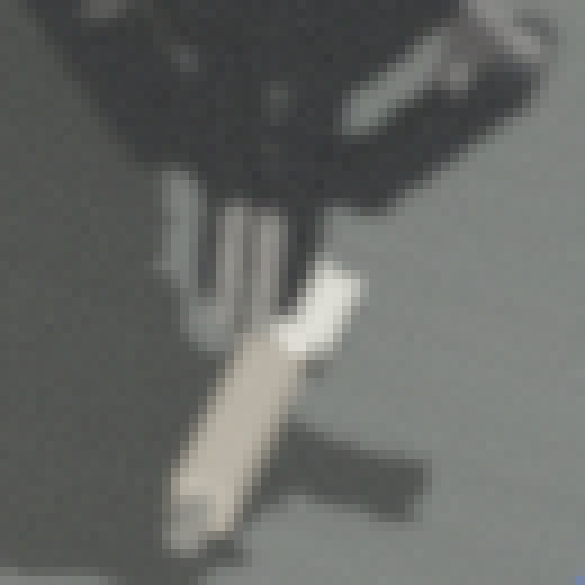

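Depth puts the shut fingertips at z≈37 mm while tool_pos says 4 mm; xy agrees. So the reported z is off by about 33 mm. I'll measure it by touching the bare table gently.

```bash
python3 - <<'E'
from act import *
p=st()['tool_pos'][:2]; o=q(0.17)
robot.move_straight([*p,.06],v=.1); robot.goto([.47,.15,.06],o)
robot.move_straight([.47,.15,.01],v=.1)
try:
    r=robot.move_straight([.47,.15,-.05],v=.02,until_force=4); print(r,st()['tool_pos'],st()['ft_force'])
except robot.IKError as e: print('ik',e)
robot.move_straight([.47,.15,.06],v=.1)
E
```

```text
True [ 0.46999355  0.14998967 -0.03195533] [-1.22462349 -0.31811713  6.7287008 ]
```

The tips touch the table at a reported z of -32 mm, so true z = reported + 32 mm. I'll apply that, verify it with a second touch near the case, and retry white.

```bash
python3 - <<'E'
import re
t=open('act.py').read()
t=t.replace("wrap=lambda","ZO=.0317  # true tip z = reported + ZO\nwrap=lambda",1)
t=t.replace("z0+grip_h]","z0+grip_h-ZO]").replace("zf+.020+grip_h]","zf+.020+grip_h-ZO]").replace("zf+drop+grip_h]","zf+drop+grip_h-ZO]").replace("hi=.14","hi=.11")
open('act.py','w').write(t)
E
python3 - <<'E'
from act import *
robot.goto([.45,-.19,.06],q(.1)); robot.move_straight([.45,-.19,-.02],v=.1)
print(robot.move_straight([.45,-.19,-.05],v=.01,until_force=4),st()['tool_pos'][2])
robot.move_straight([.45,-.19,.08],v=.15); robot.let_go(); robot.set_joints(LOOK)
do('white')
s=snap('top'); cv2.imwrite('pics/w2.png',cv2.resize(s['pixels'][195:360,170:430],None,fx=3,fy=3,interpolation=cv2.INTER_CUBIC)); W=cloud(s); 
E
```

```text
True -0.03195552430028059
white [0.44123799 0.21957359] -2.9751497687410353 [470, np.float64(0.1189897316086318)]
gap 0.011624313401165588 0.010885212027267027
gap 0.011211117186782641 0.01177492255298672 stopped True [ 0.52276495  0.02577634 -0.01681983]
t 53.65
```

View pics/w2.png

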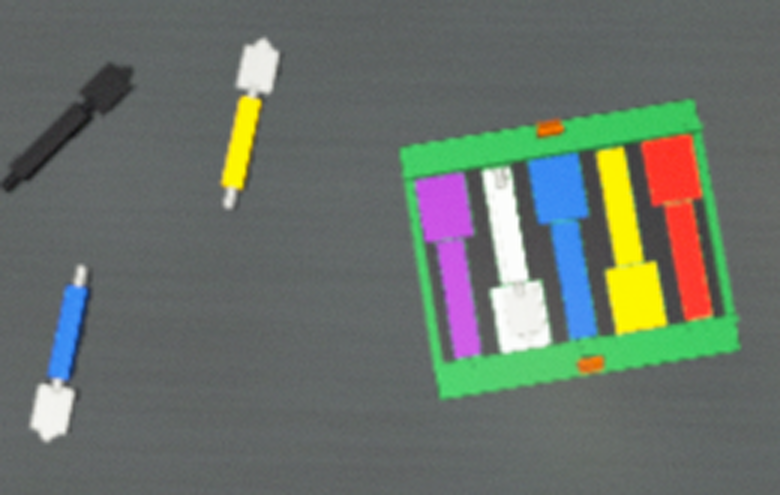

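White lies in its own compartment: tail (503,178), blade (520,315). Now yellow, then blue with a small drop so the opening fingers clear the neighbouring sleeves.

```bash
python3 - <<'E'
from act import *
do('yellow')
do('blue',grip_h=.0095,drop=.005)
s=snap('top'); cv2.imwrite('pics/yb.png',cv2.resize(s['pixels'][220:340,170:430],None,fx=3,fy=3,interpolation=cv2.INTER_CUBIC)); np.savez('/tmp/t3',**s); print(cover_pose(s))
E
```

```text
yellow [0.59825187 0.21182423] -0.16362007986013968 [245, np.float64(0.0647552664738018)]
gap 0.011483036294075707 0.01140393042958361
gap 0.01195677517719074 0.011749562207118869 stopped True [ 0.53778206 -0.05273713 -0.01689157]
t 66.9417
blue [0.44858661 0.32805326] 2.9884831127197993 [235, np.float64(0.0629831385756779)]
gap 0.011097650442259382 0.011096754975836802
gap 0.010950729934472683 0.011216372216479639 stopped False [ 0.51680413 -0.01613171 -0.01148484]
t 79.1833
((432.59234619140625, -338.6817932128906), (186.53530883789062, 201.1627197265625), 9.303942680358887)
```

View pics/yb.png

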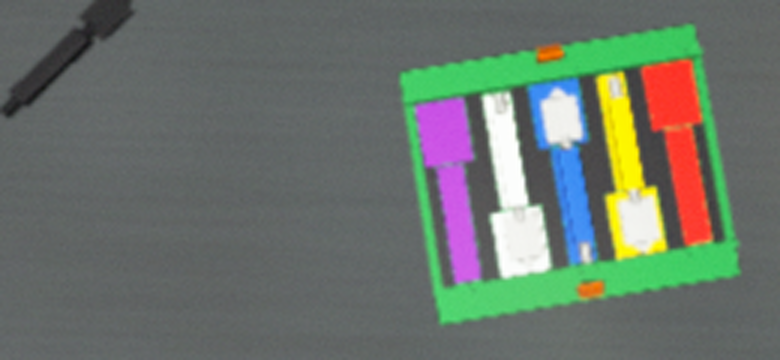

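Yellow, blue and white are all in their own pockets. The cover was knocked to (0.433,-0.339). I'll check the bits numerically, then pick the cover and hover it for a look.

```bash
python3 - <<'E'
from act import *
s=dict(np.load('/tmp/t3.npz')); c,t=CASE; print('case',*case_pose(s)[:2])
for q_ in comps(masks(s)['orange'],8):
    print('or',hit(s,q_,.042).mean(0))
R=np.array([[np.cos(t),-np.sin(t)],[np.sin(t),np.cos(t)]])
for qq in comps(masks(s)['white'],60):
    m=(hit(s,qq,.0155).mean(0)-c)@R
    if abs(m).max()<.1: print('blade(case)',m.round(4),len(qq))
s=snap('top'); r=cover_pose(s); p=np.array(r[0])/1000; yaw=np.radians(r[2]); print(p,yaw,r[1])
a=yaw-np.pi/2
robot.goto([*p,.08],q(a)); robot.move_straight([*p,.008-ZO],v=.12); robot.close(90); print(st()['finger_gap'])
robot.move_straight([*p,.10],v=.12); print(st()['finger_gap'])
robot.goto([*c,.09],q(t-np.pi/2)); robot.move_straight([*c,.008+.05-ZO],v=.1)
print(st()['finger_gap'],st()['tool_pos'],st()['t'])
s=snap('top'); np.savez('/tmp/t4',**s); cv2.imwrite('pics/hov.png',cv2.resize(s['pixels'][215:345,280:440],None,fx=4.5,fy=4.5,interpolation=cv2.INTER_CUBIC))
E
```

```text
case [ 0.52562537 -0.01816996] 0.22412066948923365
or [0.77104734 0.10599053]
or [0.77446787 0.13711836]
or [0.60176215 0.0009488 ]
or [ 0.44497641 -0.02982512]
blade(case) [ 0.0361 -0.0013] 189
blade(case) [-0.011   0.0404] 754
blade(case) [-0.0407 -0.0416] 182
[ 0.43273035 -0.33866278] 0.16212803735514156 (186.27163696289062, 201.17068481445312)
0.014398495645742795
0.01392699397010602
0.014148932204043976 [ 0.52441978 -0.01505096  0.02669132] 87.5
```

View pics/hov.png

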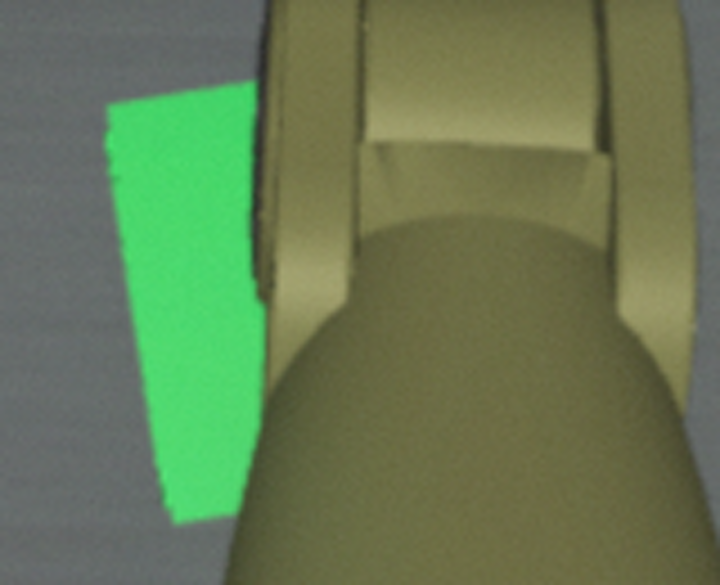

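```bash
python3 - <<'E'
from act import *
s=dict(np.load('/tmp/t4.npz')); c,t=CASE
R=np.array([[np.cos(t),-np.sin(t)],[np.sin(t),np.cos(t)]])
print((hit(s,[(303.8,238.3),(318.9,331.7)],.055)-c)@R)
w=snap('scene'); W=cloud(w); cv2.imwrite('pics/hovs.png',cv2.resize(w['pixels'][180:280,240:380],None,fx=5.5,fy=5.5,interpolation=cv2.INTER_CUBIC))
E
```

```text
[[ 0.09179967  0.09834312]
 [-0.09520479  0.0982199 ]]
```

View pics/hovs.png

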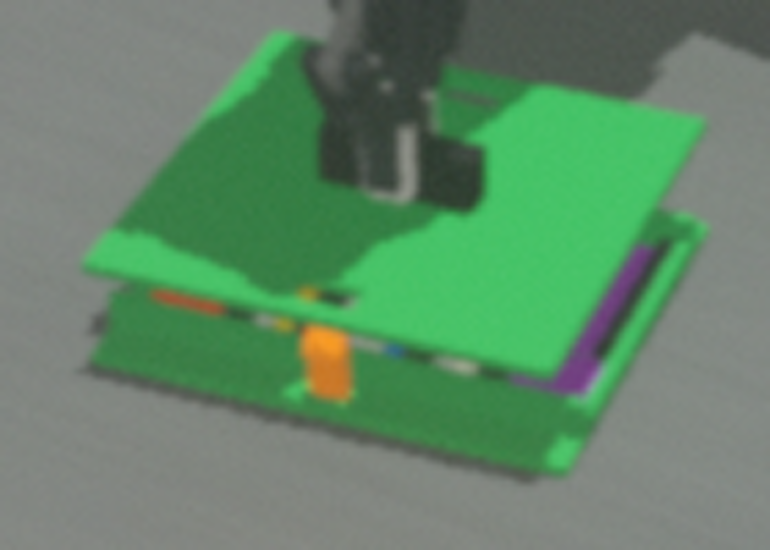

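The cover is level in the grip and sits about (-1.7,-1.7) mm off the case axes. The bits show the same bias, so I'll correct for it and lower with contact sensing.

```bash
python3 - <<'E'
from act import *
c,t=CASE; R=np.array([[np.cos(t),-np.sin(t)],[np.sin(t),np.cos(t)]]); p=c+R@[.0018,.0015]
h=lambda z:[*p,.008+z-ZO]
cz=lambda:st()['tool_pos'][2]-.008+ZO
robot.move_straight(h(.05),v=.02); f0=st()['ft_force'][2]
r=robot.move_straight(h(.030),v=.02,until_force=4); print('contact',r,cz(),st()['ft_force'],st()['finger_gap'],st()['wrist_torque'])
E
```

```text
contact True 0.03156566135186625 [ 0.29559898 -0.41351176  3.28566888] 0.013905654318677883 [-0.03392304  0.0341971   0.04538926]
```

```bash
python3 - <<'E'
from act import *
c,t=CASE; R=np.array([[np.cos(t),-np.sin(t)],[np.sin(t),np.cos(t)]]); p=c+R@[.0018,.0015]
h=lambda z:[*p,.008+z-ZO]
cz=lambda:st()['tool_pos'][2]-.008+ZO
for z in(.029,.0265,.024,.022,.0205,.019):
    r=robot.move_straight(h(z),v=.015,until_force=28); x=st(); print(z,r,round(cz(),4),x['ft_force'].round(1),x['wrist_torque'].round(2),round(x['finger_gap'],4))
    if r: break
s=snap('scene'); cv2.imwrite('pics/push.png',cv2.resize(s['pixels'][180:280,240:380],None,fx=5.5,fy=5.5,interpolation=cv2.INTER_CUBIC))
E
```

```text
0.029 False 0.0288 [-0.8 -0.3 -1.2] [-0.11 -0.03 -0.04] 0.0141
0.0265 False 0.0261 [-0.8 -1.2 -1.8] [-0.13  0.12  0.02] 0.0144
0.024 False 0.0236 [-0.8 -0.2 -4.1] [-0.05  0.01 -0.  ] 0.0141
0.022 False 0.0224 [-3.1  0.4  5.3] [0.06 0.37 0.03] 0.0141
0.0205 False 0.0224 [-8.4  0.2 20.4] [ 0.05  1.64 -0.  ] 0.0142
0.019 False 0.0223 [-13.5   0.7  35.9] [0.08 2.76 0.01] 0.0144
```

View pics/push.png

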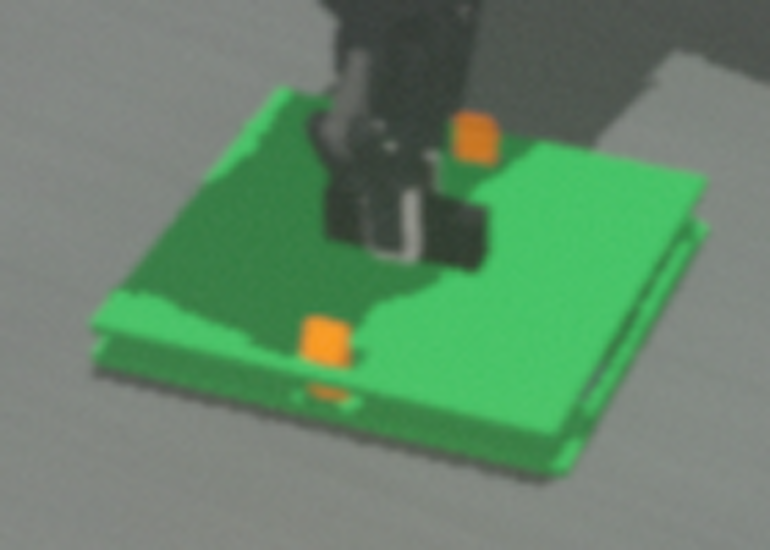

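Both hooks, (326,342) and (475,137), stand up through their windows, and the cover stopped dead at z 22.4 mm with force rising. I'll relax, release, retreat and check.

```bash
python3 - <<'E'
from act import *
x=st()['tool_pos']; c,t=CASE
robot.move_straight([x[0],x[1],.0305-ZO],v=.02); print(st()['ft_force'].round(1))
robot.let_go(); robot.move_straight([x[0],x[1],.10],v=.1); robot.set_joints(LOOK); robot.sleep(.5)
s=snap('top'); W=cloud(s)
g=masks(s)['green']; q_=np.vstack([k for k in comps(g,1000) if k[:,0].mean()<430])
r=cv2.minAreaRect((hit(s,cv2.convexHull(q_.astype(np.int32))[:,0],.022)*1000).astype(np.float32)); print(r,st()['t'])
P=W[q_[:,1],q_[:,0]]; P=P[P[:,2]>.018]; A=np.linalg.lstsq(np.c_[P[:,:2]-c,np.ones(len(P))],P[:,2],rcond=None)[0]; print('plane',A)
w=snap('scene')['pixels']; a=cv2.resize(w[180:280,240:380],None,fx=5.5,fy=5.5); cv2.imwrite('pics/end.png',a)
E
```

```text
[-1.5  0.3  5.2]
((525.88330078125, -14.006172180175781), (187.2806854248047, 206.58448791503906), 11.042073249816895) 96.0333
plane [-0.00054309 -0.00044211  0.02669226]
```

View pics/end.png

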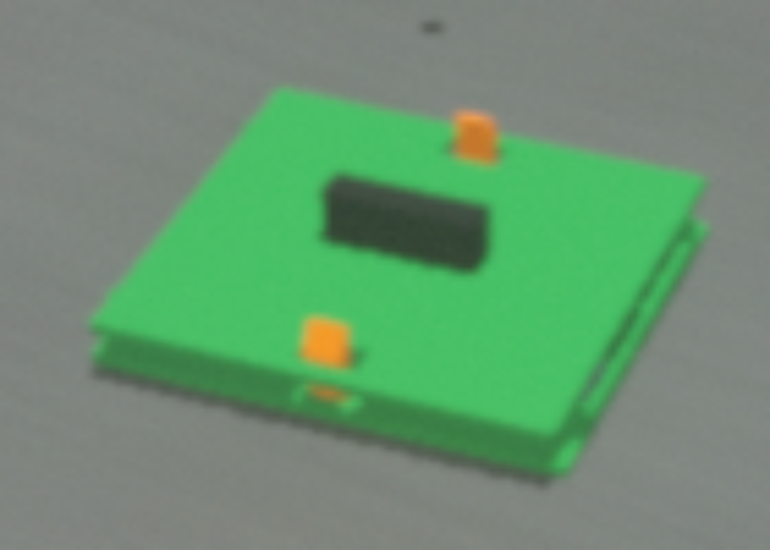

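The cover is level: plate top at 26.7 mm (underside about 22) and tilt under 1 mrad. Both hooks, at (326,342) and (475,137), are through and upright, and the cover is centred within about 2 mm. Handing in.

```bash
python3 -c "
from plant import workorder
print(workorder.job_done())"
```

```text
the job is handed in; nothing more can be done
None
```

Job handed in: the white, yellow and blue bits (the only ones present) are in their own compartments, and the cover is snapped home on both hooks, level and centred within about 2 mm; the hand-in returned no pass/fail result.

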